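# Turn over a mounting plate against the stop

## Task

The flat aluminium mounting plate lies with its fixing face down; turn it over without picking it up, so that the face with the four screw sockets is up. Push it gently with the fingertips against the grey stop until it rides up and stands leaning there, then push its upper edge back from behind so that it falls over towards the robot and lies flat on the table in front of the stop. Do not pinch, lift or carry the plate, and leave the other things where they are.

Things in the scene. Friction and masses are not known exactly. Their poses are not given: they have to be found in the camera images.
- plate: The mounting plate, the only loose rectangular plate: bare aluminium, 84 mm (its x, near to far edge) x 96 mm (its y) x 8 mm thick, about 0.17 kg, slick. Origin at the centre of the face lying down at the start (with four dark screw sockets and a dark round seat); z points to the plain face: up at the start, down at the end. Its x starts within 0.2 rad of the stop's x.
- stop: The stop: a grey slick plastic bar 200 mm long (its y), fixed to the table. Origin on the table at the middle of its toe (where its front meets the table); x level, away from the robot into the stop; z up. Its front is hollow: 50 degrees at the toe, 66 degrees from 14 mm high, 80 degrees from 28 mm high up to the top edge. Friction: plate on stop 0.2, on table 0.6.
- stop_edge (a point): Middle of the stop's front top edge, 50 mm high, 22 mm behind the toe. The flat top runs back to 50 mm behind the toe; two clamps up to 16 mm high stand behind it, to 95 mm behind the toe. A plate pushed home (2 to 5 N) leans on this edge at about 65 degrees, lower edge at the toe, upper edge about 77 mm high, 27 mm above the stop; left alone it stays so.
- plate_near (a point): middle of the plate's edge that is nearest the robot at the start (half way through the thickness); this becomes the lower edge when the plate is tipped up
- plate_far (a point): middle of the plate's edge that faces the stop at the start (half way through the thickness); this becomes the upper edge
- post: Bystander, loose: a bright steel optical post on a round foot, 32 mm across the foot, 70 mm tall; origin at the middle of its underside
- lens_tube: Bystander, loose: a short black lens tube standing up, 31 mm across, 36 mm tall; origin at the middle of its underside
- screw_cup: Bystander, loose: a small white plastic cup for screws, 56 mm across, 45 mm tall; origin at the middle of its underside
- jar: Bystander, loose: a small amber glass jar with white cap, 44 mm across, 60 mm tall; origin at the middle of its underside
- driver: Bystander, loose: a screwdriver lying down, 160 mm long; origin under its middle, x along it
- blank_disc: Bystander, loose: a steel disc lying flat, 51 mm across, 12 mm thick; origin at the middle of its underside
There are look-alikes about, which are no part of the job. Several things have the shape of the plate; the one meant has the colours described above.

How it is judged:
On the way:
1. the plate is tipped up and leans on the stop, its lower edge down by the table (angle between plate's own z axis and vertical between 0.85 and 1.55 rad and contact force between plate and stop above 0.05 N and height (world z) of plate_near below 0.03 m and height (world z) of plate_far above 0.05 m), for 0.1 s.
At the end, for the whole second after the job is handed in: The plate lies still and flat on the table with its socket face up (within 0.1 rad), its centre in front of the stop: 25 to 170 mm before the toe and within 120 mm of the stop's middle along it (angle between plate's own z axis and vertical above 3.04 rad and height (world z) of each of plate_near, plate_far below 0.01 m and linear speed of plate below 0.02 m/s and angular speed of plate below 0.2 rad/s and x of plate in the frame of stop between -0.17 and -0.025 m and y of plate in the frame of stop between -0.12 and 0.12 m); the robot touches nothing.
It fails at once if the plate is lifted: its near and far edges are both more than 30 mm above the table (height (world z) of each of plate_near, plate_far above 0.03 m).
It fails at once if the plate is pinched or pressed hard: the fingers bear on it with over 40 N (contact force between the fingers and plate above 40 N).
It fails at once if a bystander is moved more than 15 mm (distance of any of post, lens_tube, screw_cup, jar, driver, blank_disc from where it was at the start of the episode above 0.015 m).
It also fails if it takes over 56 s, if anything falls off the work surface, if the arm or the gripper's body presses on something with over 40 N, if the wrist force passes 120 N, or if a joint passes its speed limit or range.

## Robot

A 6-joint arm with a two-finger parallel gripper is mounted at the origin on the work surface. World frame = base frame: x ahead of the robot, y to its left, z up, the work surface at z = 0. Lengths are in m, angles in rad, forces in N, time in s.
With the tool pointing down it reaches from about 0.375 to 0.9 m from the base axis. Payload 3.1 kg.
Tool frame: the origin (TCP) lies midway between the tips of the shut fingers; the grasp point (between the pads) lies 19 mm behind it (grip_depth is the distance from the TCP to the grasp point, in m); y points along the fingers, z is the direction in which the jaws open and shut, and the axes are right-handed (so a half turn about y gives the same grasp; the last joint's range is limited). The gripper opens to 85 mm and grips with 20 to 120 N. Pads are 22 mm wide; open, the fingers measure 114 mm over their backs; the gripper's body (76 mm by 85 mm) begins 54 mm behind the grasp point. The pads swing forward as they close: fully open they stand 13 mm farther back than shut.
Start: joints at [1, 0.527, 1.433, -0, 1.181, -0.178], TCP at [0.239, 0.577, 0.231] pointing down, gripper open.
Joint ranges: [-3.08, 3.08], [-0.75, 2.2], [0.22, 2.44], [-1.43, 4.57], [0, 2.65], [-2.85, 2.85]. Speed limits (rad/s): [2.79, 2.79, 3.14, 3.14, 3.14, 3.14].

## Interface

Orientations are given as a unit quaternion [x, y, z, w].
In Python, from station import sense, snapshot, camera_model, sign_off, grip_depth gives the robot as it stands.
- The arm moves only by the tool play_rows, never from a script. Its argument "deltas" is a list of rows, each a list of 6 numbers: the shift along the tool's x, y, z in m, then the turn, a rotation vector about the tool's x, y, z in rad. A call has 1 to 12 rows; each row is the pose to reach, as a shift and turn from the pose commanded when the call began, along the tool's axes at that moment; what a row does not reach only later rows make up. A row lasts 1/10 s, in which the tool goes at most 50 mm and 8.59 degrees, less where a joint would pass 70% of its speed; a pose out of reach is approached as far as the arm can. A call with a gripper value outside its range is refused whole. "gripper" is the finger opening in m, from 0 to 0.0854, set as the call begins (left out, the last holds). The fingers move at their own pace and stop on an object; "force" is the grip in N (left out, the last holds). Time passes only in rows, so rows that repeat a pose let the fingers close. It gives the time, the measured TCP pose, the force and the opening at its end, in the units of the state.
- sense(): the state, without advancing time (a new reading comes with each control period).
- snapshot(name): name is "scene" or "top"; returns the picture (420x560x3 uint8, red, green, blue); there is no depth.
- camera_model(name): a dict with "fx", "fy", "cx", "cy" (pixels), "camera_from_world" (4x4, takes a point from world to camera coordinates). Camera axes: x right, y up, looking along -z (the intrinsics and any distortion apply to the point x, -y, -z); pixel columns grow to the right and rows downward; lengths in m; the calibration is good to about 2 mm. A picture is of the moment at which its call begins. camera_model takes no time and is no camera call.
- sign_off(): hands the job in, once; it reports no verdict.
The state is a dict: "t": time; "q": joint angles; "qd": joint speeds; "tau": joint torques, N m; "tcp_pos": TCP position; "tool_rot": TCP orientation; "force": force on the tool from outside, world axes, zero at the start; "ft_torque": the same for the moment, N m; "finger_gap": opening from 0.0 (shut) to 1.0 (fully open).
Only numpy, scipy, OpenCV 4.12 (cv2) and the standard library are available. Lean on these libraries where they do the work, as an engineer would, in place of code of your own. Each camera call takes 0.05 s, during which the arm holds its last target.

## Working session

There is one attempt and no reset: what is moved stays moved. The work goes in short steps, Python scripts to look and compute and a tool call to move; the robot and the scene stay as the last step left them, time stands still between calls to the robot, and variables do not carry over. Pictures are saved under pics/ and viewed, and the job is handed in when it is done.

Besides the shell and the picture viewer there is one more tool, called as name(argument=value, ...), one argument or row to a line, values as JSON. play_rows: Moves the arm, as the interface text tells. Its arguments: {"type":"object","properties":{"deltas":{"type":"array"},"gripper":{"type":"number"},"force":{"type":"number"}},"required":["deltas"]}

```bash
ls; mkdir -p pics; python3 - <<'E'
from station import *
import cv2,json
s=sense();print(s)
print(grip_depth)
for n in("scene","top"):
    cv2.imwrite(f"pics/{n}0.png",snapshot(n)[:,:,::-1]);print(n,camera_model(n))
E
```

```text
pics
{'t': 0.0, 'q': array([ 9.99496569e-01,  5.28476121e-01,  1.43388890e+00, -1.47844914e-05,
        1.18137169e+00, -1.78510494e-01]), 'qd': array([ 0.0003505 , -0.00048567,  0.00130417, -0.00050548, -0.00061368,
       -0.00029093]), 'tau': array([-1.03140967e-03, -4.42346156e+01, -1.78023791e+01, -2.57757329e-04,
        8.41792789e-03,  9.87333522e-06]), 'tcp_pos': array([0.23882627, 0.57681045, 0.23033175]), 'tool_rot': array([ 0.69422085, -0.13825201,  0.13770585, -0.69280653]), 'force': array([0.43999049, 0.0662796 , 0.00159844]), 'ft_torque': array([ 0.02485441,  0.05618919, -0.02940699]), 'finger_gap': 1.0034714613586257}
0.0187
scene {'fx': 537.8179848646644, 'fy': 537.8179848646644, 'cx': 282.2913036220035, 'cy': 209.44604839426722, 'camera_from_world': array([[-0.77464947,  0.63238836, -0.00177532,  0.40510698],
       [-0.52245711, -0.63840148,  0.56522749,  0.29318179],
       [ 0.35630992,  0.43878071,  0.82493317, -1.32441723],
       [ 0.        ,  0.        ,  0.        ,  1.        ]])}
top {'fx': 506.60115334815066, 'fy': 506.60115334815066, 'cx': 286.80912115039746, 'cy': 199.4419028083008, 'camera_from_world': array([[-0.00358681, -0.99998846, -0.00319527,  0.06982696],
       [ 0.9818871 , -0.00412714,  0.18942197, -0.57282124],
       [-0.18943297, -0.00245797,  0.98189058, -1.04447276],
       [ 0.        ,  0.        ,  0.        ,  1.        ]])}
```

View pics/scene0.png

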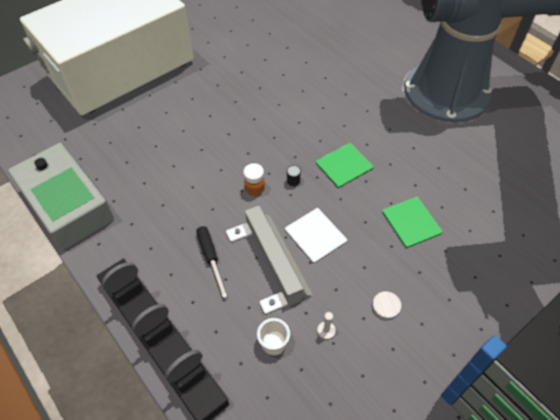

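View pics/top0.png

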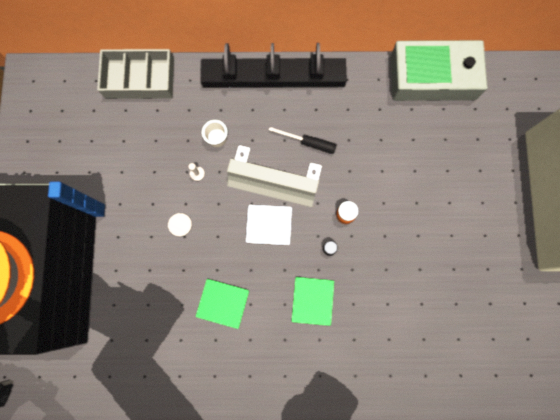

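Candidates with the plate's shape in the top view are the bare metal one at (269,225) and green ones at (222,303) and (313,301). The description says bare aluminium, so I choose (269,225). It lies just in front of the grey stop at about (272,182). Next is a close crop and a measurement.

```bash
cat > h.py <<'E'
import numpy as np,cv2
from station import *
def ray(n,uv,z):
    m=camera_model(n);T=m["camera_from_world"];R=T[:3,:3];c=-R.T@T[:3,3]
    d=R.T@np.array([(uv[0]-m["cx"])/m["fx"],-(uv[1]-m["cy"])/m["fy"],-1.])
    return c+d*(z-c[2])/d[2]
def proj(n,p):
    m=camera_model(n);T=m["camera_from_world"];q=T[:3,:3]@np.asarray(p)+T[:3,3]
    return np.array([m["cx"]+m["fx"]*q[0]/-q[2],m["cy"]-m["fy"]*q[1]/-q[2]])
E
python3 - <<'E'
from h import *
for n,f,b in(("top","pics/top0.png",(180,110,380,270)),("scene","pics/scene0.png",(190,150,400,360))):
    im=cv2.imread(f);x0,y0,x1,y1=b
    c=cv2.resize(im[y0:y1,x0:x1],None,fx=3,fy=3,interpolation=cv2.INTER_CUBIC) if n=="scene" else cv2.resize(im[y0:y1,x0:x1],None,fx=3.9,fy=3.7,interpolation=cv2.INTER_CUBIC)
    cv2.imwrite(f"pics/c_{n}.png",c)
    m=cv2.inRange(im,(215,215,215),(255,255,255))
    cs,_=cv2.findContours(m,cv2.RETR_EXTERNAL,cv2.CHAIN_APPROX_NONE)
    for k in cs:
        if 800<cv2.contourArea(k)<4000:
            (cx,cy),wh,a=cv2.minAreaRect(k)
            if not(x0<cx<x1 and y0<cy<y1):continue
            ap=cv2.approxPolyDP(k,6,True)[:,0]
            print(n,cx,cy,wh,a,ap.tolist())
            P=np.array([ray(n,p,.008) for p in ap]);print(P.round(4));print(np.linalg.norm(P-np.roll(P,-1,0),axis=1))
E
```

```text
top 268.3757019042969 224.3618927001953 (44.307098388671875, 38.52562713623047) 3.0127875804901123 [[248, 206], [247, 242], [289, 243], [291, 207]]
[[0.5674 0.1554 0.008 ]
 [0.4859 0.1568 0.008 ]
 [0.4833 0.0632 0.008 ]
 [0.5647 0.0583 0.008 ]]
[0.08151422 0.09362911 0.08155124 0.09716595]
top 274.7353210449219 167.558837890625 (89.49564361572266, 27.891597747802734) 14.03624439239502 [[229, 166], [312, 191], [321, 167], [310, 163], [305, 178], [247, 164], [249, 148], [240, 145]]
[[ 0.6608  0.2001  0.008 ]
 [ 0.6014  0.0104  0.008 ]
 [ 0.6575 -0.0109  0.008 ]
 [ 0.6671  0.0142  0.008 ]
 [ 0.6318  0.026   0.008 ]
 [ 0.6654  0.1588  0.008 ]
 [ 0.7035  0.1546  0.008 ]
 [ 0.7108  0.1755  0.008 ]]
[0.19872155 0.06003983 0.02685909 0.03724237 0.13697711 0.0383683
 0.02213625 0.05569689]
scene 315.5294189453125 233.61761474609375 (48.48395538330078, 39.047481536865234) 49.398704528808594 [[318, 209], [286, 227], [313, 260], [345, 240]]
[[0.4837 0.069  0.008 ]
 [0.5632 0.0612 0.008 ]
 [0.5709 0.1533 0.008 ]
 [0.4916 0.1594 0.008 ]]
[0.07985825 0.0924403  0.07949785 0.09076067]
```

View pics/c_top.png

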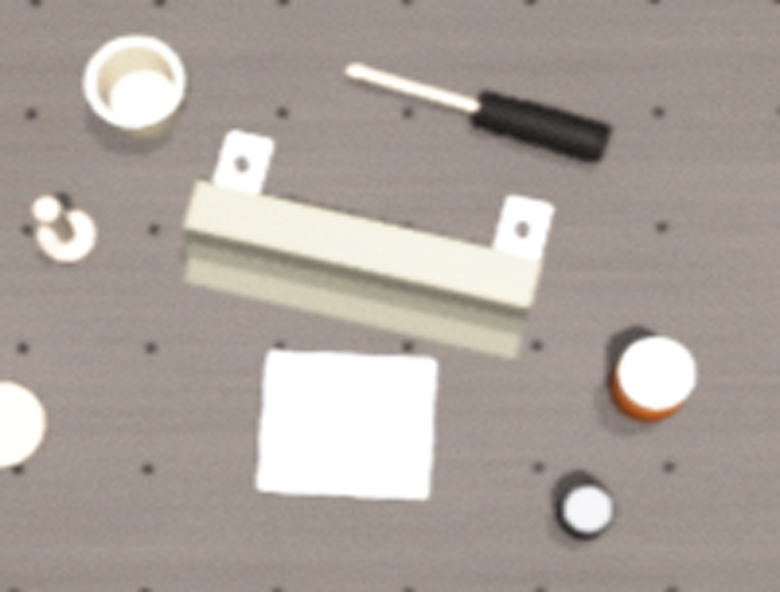

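View pics/c_scene.png

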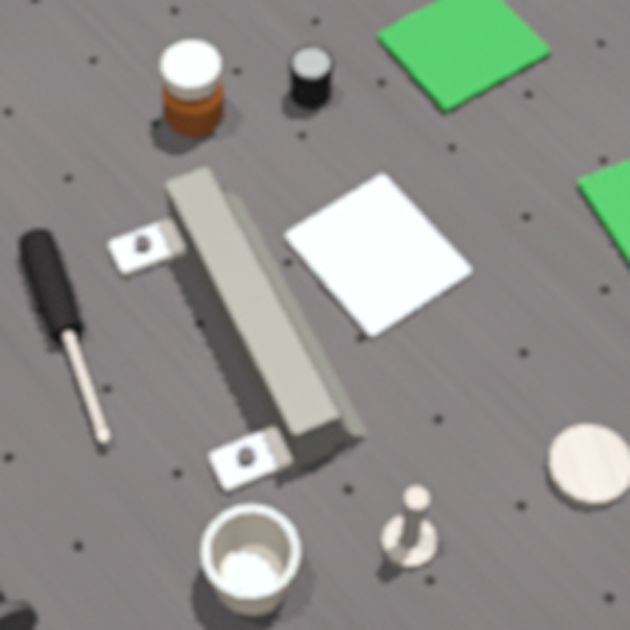

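The crops show the chosen plate as plain bare metal with no sockets visible, so its plain face is up. In the top crop the stop's toe runs from (185,282) to (518,357), and its front top edge from (185,232) to (527,307).

```bash
python3 - <<'E'
from h import *
tp=lambda x,y:(180+(x+.5)/3.9-.5,110+(y+.5)/3.7-.5)
sc=lambda x,y:(190+(x+.5)/3-.5,150+(y+.5)/3-.5)
def show(l,n,a,z):
    p=ray(n,a,z);print(l,p.round(4));return p
A=show("toeL",'top',tp(185,282),0);B=show("toeR",'top',tp(518,357),0)
C=show("feL",'top',tp(185,232),.05);D=show("feR",'top',tp(527,307),.05)
show("s toeL",'scene',sc(365,433),0)
show("s feL",'scene',sc(298,432),.05);show("s feR",'scene',sc(167,187),.05)
for P,Q in((A,B),(C,D)):
    d=P-Q;print(np.linalg.norm(d),np.degrees(np.arctan2(d[0],d[1])),(P+Q)/2)
for nm,u,z in(("cup",tp(135,82),.045),("jar",tp(655,372),.06),("tube",tp(588,508),.036),("postfoot",tp(67,235),.005),("disc",tp(-8,423),.012)):print(nm,ray('top',u,z).round(3))
E
```

```text
toeL [0.616  0.2046 0.    ]
toeR [0.568  0.0095 0.    ]
feL [0.6354 0.199  0.05  ]
feR [0.589  0.0065 0.05  ]
s toeL [0.6182 0.2033 0.    ]
s feL [0.6659 0.1942 0.05  ]
s feR [0.6201 0.0039 0.05  ]
0.20096076573181412 13.827595608697296 [0.59197198 0.10705008 0.        ]
0.198061142807475 13.555677075467777 [0.61218921 0.1027594  0.05      ]
cup [0.731 0.23  0.045]
jar [ 0.548 -0.063  0.06 ]
tube [ 0.471 -0.026  0.036]
postfoot [0.645 0.274 0.005]
disc [0.527 0.312 0.012]
```

```bash
cat >> h.py <<'E'
from scipy.spatial.transform import Rotation as Ro
yaw=-0.2397
TOE=np.array([.592,.107,0.])
S=Ro.from_euler('z',yaw)   # stop frame
def s2w(p): return TOE+S.apply(p)
def w2s(p): return S.inv().apply(np.asarray(p)-TOE)
def toolR(pitch,flip=1):
    # y along the fingers (forward-down when pitch>0), z = +-stop y
    y=np.array([np.sin(pitch),0,-np.cos(pitch)]);z=np.array([0,flip,0.]);x=np.cross(y,z)
    return S*Ro.from_matrix(np.c_[x,y,z])
def delta(ps,pitch,flip=1,cur=None):
    s=sense();R=Ro.from_quat(s['tool_rot'])
    p=s2w(ps);T=toolR(pitch,flip)
    return np.r_[R.inv().apply(p-s['tcp_pos']),(R.inv()*T).as_rotvec()]
def st():
    s=sense();R=Ro.from_quat(s['tool_rot'])
    print('t',s['t'],'tcp stop',w2s(s['tcp_pos']).round(4),'F',S.inv().apply(s['force']).round(2),'gap',round(s['finger_gap'],3))
    print('tool axes in stop frame\n',(S.inv()*R).as_matrix().round(3))
E
python3 - <<'E'
from h import *
st();s=sense();print(Ro.from_quat(s['tool_rot']).as_matrix().round(3),s['q'].round(2))
for f in(1,-1):print(f,delta([-.16,-.013,.15],np.radians(12),f).round(3))
E
```

```text
t 0.1 tcp stop [-0.4546  0.3726  0.2304] F [ 0.19 -0.55  0.08] gap 0.997
tool axes in stop frame
 [[ 0.988 -0.001  0.153]
 [-0.153 -0.002  0.988]
 [-0.    -1.    -0.002]]
[[ 0.924 -0.001  0.383]
 [-0.383 -0.002  0.924]
 [-0.    -1.    -0.002]] [ 1.    0.53  1.43  0.    1.18 -0.18]
1 [ 0.35   0.081 -0.336  0.018 -0.152 -0.21 ]
-1 [ 0.35   0.081 -0.336  0.313  2.973  0.027]
```

play_rows(
  deltas=[
    [0.035,0.008,-0.034,0.002,-0.015,-0.02],
    [0.07,0.016,-0.067,0.004,-0.03,-0.04],
    [0.105,0.024,-0.1,0.005,-0.045,-0.06],
    [0.14,0.032,-0.134,0.007,-0.06,-0.084],
    [0.175,0.04,-0.168,0.009,-0.076,-0.105],
    [0.21,0.049,-0.2,0.011,-0.09,-0.126],
    [0.245,0.057,-0.235,0.013,-0.106,-0.147],
    [0.28,0.065,-0.269,0.014,-0.12,-0.168],
    [0.315,0.073,-0.302,0.016,-0.137,-0.19],
    [0.35,0.081,-0.336,0.018,-0.152,-0.21],
    [0.35,0.081,-0.336,0.018,-0.152,-0.21],
    [0.35,0.081,-0.336,0.018,-0.152,-0.21],
  ],
  gripper=0.05,
  force=20,
)

```text
t: 1.3
tcp_pos: [0.434, 0.1317, 0.1499]
tool_rot: [0.706, -0.012, 0.159, -0.69]
force: [-0.1, -0.2, 0.4]
finger_gap: 0.583
```

```bash
python3 - <<'E'
from h import *
st();print(delta([-.16,-.013,.02],np.radians(12)).round(4))
for n in("scene","top"):
    im=snapshot(n)[:,:,::-1];cv2.imwrite(f"pics/{n}1.png",im)
    y0,y1,x0,x1=(150,360,190,470) if n=="scene" else (120,300,170,410)
    cv2.imwrite(f"pics/{n}1c.png",cv2.resize(im[y0:y1,x0:x1],None,fx=2.8,fy=2.8,interpolation=cv2.INTER_CUBIC))
E
```

```text
t 1.3 tcp stop [-0.1594 -0.0135  0.1499] F [-0.09 -0.24  0.36] gap 0.583
tool axes in stop frame
 [[ 0.978  0.208  0.005]
 [-0.005  0.001  1.   ]
 [ 0.208 -0.978  0.002]]
[-0.0276  0.127   0.0003 -0.0007 -0.0048 -0.0003]
```

View pics/scene1c.png

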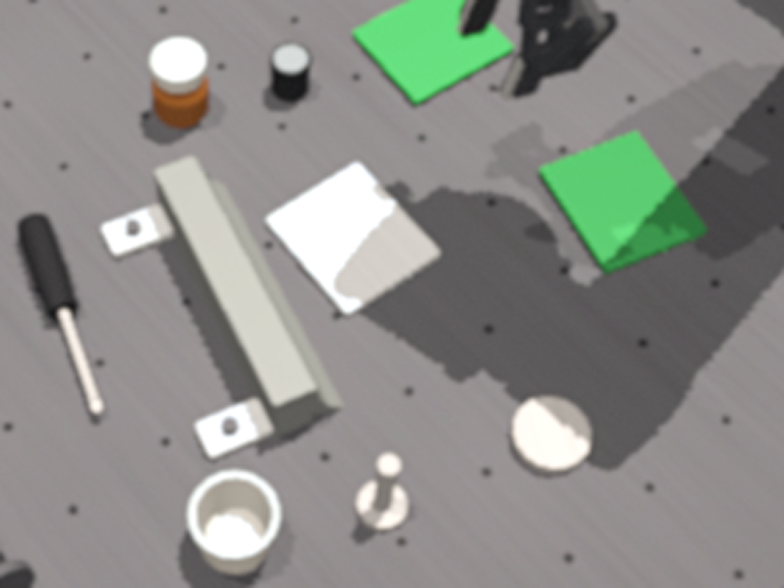

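The plate is untouched, with the fingers open 50 mm and hanging in front of it, clear of the green look-alikes. Next I lower them to probe the table.

```bash
python3 - <<'E'
from h import *
print(delta([-.145,-.013,.015],np.radians(12)).round(4))
for u in((222,303),(313,301)):print(ray('top',u,.008))
g=cv2.inRange(cv2.imread('pics/top0.png'),(0,150,0),(110,255,110));ys,xs=np.where(g)
k=(ys>250);
for lo,hi in((150,270),(270,360)):
    q=k&(xs>lo)&(xs<hi);P=np.array([w2s(ray('top',(x,y),.008)) for x,y in zip(xs[q],ys[q])]);print(P.min(0),P.max(0))
E
```

```text
[-0.0131  0.1355 -0.0015 -0.0019 -0.0002  0.0004]
[0.35289028 0.20976973 0.008     ]
[0.356457   0.01143825 0.008     ]
[-0.21635608 -0.00032466  0.008     ] [-0.21287245  0.08845634  0.008     ]
[-0.1644322  -0.17916576  0.008     ] [-0.15228969 -0.10079459  0.008     ]
```

play_rows(
  deltas=[
    [-0.003,0.03,0,0,0,0],
    [-0.006,0.06,-0.001,0,0,0],
    [-0.009,0.09,-0.001,0,0,0],
    [-0.012,0.12,-0.001,0,0,0],
    [-0.013,0.135,-0.001,-0.002,0,0],
    [-0.013,0.135,-0.001,-0.002,0,0],
    [-0.013,0.135,-0.001,-0.002,0,0],
  ],
)

```text
t: 2.1
tcp_pos: [0.4484, 0.13, 0.0157]
tool_rot: [0.707, -0.01, 0.157, -0.689]
force: [-0.4, 0.2, 0.1]
finger_gap: 0.581
```

```bash
python3 - <<'E'
from h import *
st();print(delta([-.145,-.013,.0],np.radians(12)).round(4))
E
```

```text
t 2.1 tcp stop [-0.145  -0.0117  0.0157] F [-0.45  0.11  0.12] gap 0.581
tool axes in stop frame
 [[ 0.978  0.209 -0.002]
 [ 0.002  0.     1.   ]
 [ 0.209 -0.978 -0.   ]]
[-0.0033  0.0154 -0.0013 -0.0002  0.0022  0.0009]
```

play_rows(
  deltas=[
    [-0.0004,0.002,0,0,0,0],
    [-0.0008,0.004,0,0,0,0],
    [-0.0013,0.006,0,0,0,0],
    [-0.0017,0.008,0,0,0,0],
    [-0.0017,0.008,0,0,0,0],
  ],
)

```text
t: 2.6
tcp_pos: [0.449, 0.1286, 0.0079]
tool_rot: [0.707, -0.01, 0.158, -0.689]
force: [-0.2, 0.4, 0.1]
finger_gap: 0.589
```

play_rows(
  deltas=[
    [-0.0002,0.001,0,0,0,0],
    [-0.0004,0.002,0,0,0,0],
    [-0.0004,0.002,0,0,0,0],
  ],
)

```text
t: 2.9
tcp_pos: [0.4489, 0.1286, 0.0054]
tool_rot: [0.707, -0.01, 0.158, -0.689]
force: [0.2, -1.3, 0.1]
finger_gap: 0.584
```

play_rows(
  deltas=[
    [-0.0002,0.001,0,0,0,0],
    [-0.0004,0.002,0,0,0,0],
    [-0.0004,0.002,0,0,0,0],
  ],
)

```text
t: 3.2
tcp_pos: [0.4488, 0.1286, 0.0032]
tool_rot: [0.707, -0.011, 0.158, -0.689]
force: [-0.2, 0.0, -0.5]
finger_gap: 0.583
```

play_rows(
  deltas=[
    [-0.0002,0.001,0,0,0,0],
    [-0.0003,0.0015,0,0,0,0],
    [-0.0003,0.0015,0,0,0,0],
  ],
)

```text
t: 3.5
tcp_pos: [0.4488, 0.1286, 0.0017]
tool_rot: [0.707, -0.011, 0.158, -0.689]
force: [0.3, 0.1, -0.4]
finger_gap: 0.585
```

play_rows(
  deltas=[
    [-0.0002,0.001,0,0,0,0],
    [-0.0002,0.001,0,0,0,0],
  ],
)

```text
t: 3.7
tcp_pos: [0.4489, 0.1286, 0.0007]
tool_rot: [0.707, -0.011, 0.158, -0.689]
force: [-0.3, 0.2, -0.4]
finger_gap: 0.581
```

play_rows(
  deltas=[
    [-0.0002,0.001,0,0,0,0],
    [-0.0002,0.001,0,0,0,0],
  ],
)

```text
t: 3.9
tcp_pos: [0.4489, 0.1286, -0.0003]
tool_rot: [0.707, -0.011, 0.158, -0.689]
force: [-1.2, 0.3, 0.0]
finger_gap: 0.584
```

play_rows(
  deltas=[
    [-0.0002,0.001,0,0,0,0],
    [-0.0002,0.001,0,0,0,0],
  ],
)

```text
t: 4.1
tcp_pos: [0.449, 0.1286, -0.0013]
tool_rot: [0.707, -0.011, 0.158, -0.689]
force: [0.5, -1.2, 0.7]
finger_gap: 0.589
```

play_rows(
  deltas=[
    [-0.0002,0.001,0,0,0,0],
    [-0.0002,0.001,0,0,0,0],
  ],
)

```text
t: 4.3
tcp_pos: [0.449, 0.1286, -0.0016]
tool_rot: [0.707, -0.01, 0.158, -0.689]
force: [-1.0, 0.2, 7.9]
finger_gap: 0.592
```

play_rows(
  deltas=[
    [-0.0002,0.001,0,0,0,0],
    [-0.0002,0.001,0,0,0,0],
  ],
)

```text
t: 4.5
tcp_pos: [0.449, 0.1286, -0.0018]
tool_rot: [0.707, -0.01, 0.159, -0.689]
force: [-2.5, -0.5, 16.8]
finger_gap: 0.586
```

play_rows(
  deltas=[
    [0.0006,-0.003,0,0,0,0],
    [0.0006,-0.003,0,0,0,0],
    [0.0045,-0.0022,0,0,0,0],
    [0.0084,-0.0013,0,0,0,0],
    [0.0123,-0.0005,0,0,0,0],
    [0.0162,0.0003,0,0,0,0],
    [0.0202,0.0012,0,0,0,0],
    [0.0241,0.002,0,0,0,0],
    [0.028,0.0029,0,0,0,0],
    [0.0319,0.0037,0,0,0,0],
    [0.0319,0.0037,0,0,0,0],
  ],
)

```text
t: 5.6
tcp_pos: [0.4804, 0.1208, -0.0006]
tool_rot: [0.707, -0.011, 0.158, -0.689]
force: [0.1, -0.4, 0.0]
finger_gap: 0.587
```

```bash
python3 - <<'E'
from h import *
st()
for n in("scene","top"):
    im=snapshot(n)[:,:,::-1]
    y0,y1,x0,x1=(150,360,190,470) if n=="scene" else (120,300,170,410)
    cv2.imwrite(f"pics/{n}2c.png",cv2.resize(im[y0:y1,x0:x1],None,fx=2.8,fy=2.8,interpolation=cv2.INTER_CUBIC))
E
```

```text
t 5.6 tcp stop [-0.1117 -0.0131 -0.0006] F [ 0.19 -0.34  0.03] gap 0.587
tool axes in stop frame
 [[ 0.978  0.209  0.001]
 [-0.001 -0.     1.   ]
 [ 0.209 -0.978 -0.   ]]
```

View pics/scene2c.png

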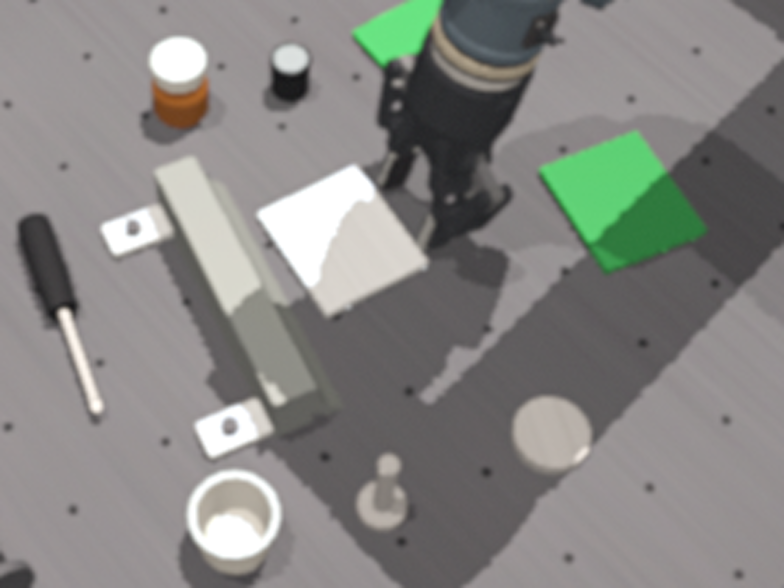

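View pics/top2c.png

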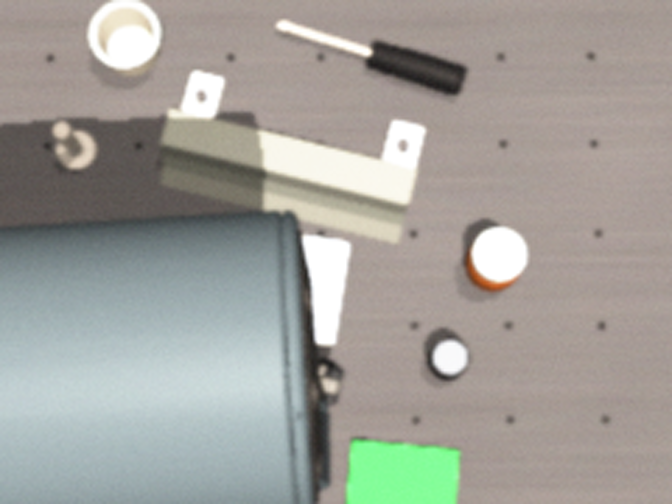

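The plate has turned almost parallel to the stop. The fingers touch the near edge at scene crop (395,185) and (425,245), a little to the +y side of its middle at (391,211). I'll measure the offset and re-centre.

```bash
python3 - <<'E'
from h import *
f=lambda x,y:(190+(x+.5)/2.8-.5,150+(y+.5)/2.8-.5)
for u in((355,165),(257,215),(330,315),(428,258)):print(w2s(ray('scene',f(*u),.008)).round(4))
E
```

```text
[-0.0938 -0.0649  0.008 ]
[-0.0094 -0.0565  0.008 ]
[-0.0197  0.0397  0.008 ]
[-0.1034  0.0287  0.008 ]
```

Centred after all: plate centre y is about -13 mm, the same as the TCP. I keep pushing.

play_rows(
  deltas=[
    [0.0039,0.0008,0,0,0,0],
    [0.0078,0.0017,0,0,0,0],
    [0.0117,0.0025,0,0,0,0],
    [0.0156,0.0033,0,0,0,0],
    [0.0196,0.0042,0,0,0,0],
    [0.0235,0.005,0,0,0,0],
    [0.0274,0.0059,0,0,0,0],
    [0.0274,0.0059,0,0,0,0],
  ],
)

```text
t: 6.5
tcp_pos: [0.5081, 0.1142, -0.0003]
tool_rot: [0.707, -0.01, 0.159, -0.689]
force: [-0.4, 0.1, -0.3]
finger_gap: 0.582
```

```bash
python3 - <<'E'
from h import *
st()
n="scene";im=snapshot(n)[:,:,::-1]
y0,y1,x0,x1=(150,360,190,470)
cv2.imwrite(f"pics/{n}3c.png",cv2.resize(im[y0:y1,x0:x1],None,fx=2.8,fy=2.8,interpolation=cv2.INTER_CUBIC))
E
```

```text
t 6.5 tcp stop [-0.0832 -0.013  -0.0003] F [-0.45 -0.03 -0.3 ] gap 0.582
tool axes in stop frame
 [[ 0.978  0.21   0.001]
 [-0.001  0.     1.   ]
 [ 0.21  -0.978  0.   ]]
```

View pics/scene3c.png

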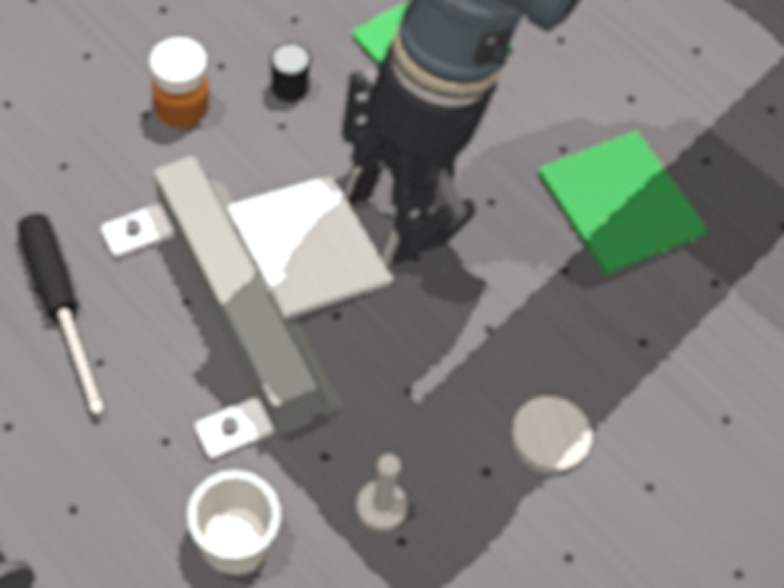

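The plate is parallel to the stop and its far edge is starting up the ramp at crop (230,205)–(290,318). Continuing.

play_rows(
  deltas=[
    [0.0039,0.0008,0,0,0,0],
    [0.0078,0.0017,0,0,0,0],
    [0.0117,0.0025,0,0,0,0],
    [0.0156,0.0033,0,0,0,0],
    [0.0196,0.0042,0,0,0,0],
    [0.0235,0.005,0,0,0,0],
    [0.0274,0.0059,0,0,0,0],
    [0.0313,0.0067,0,0,0,0],
    [0.0313,0.0067,0,0,0,0],
  ],
)

```text
t: 7.45
tcp_pos: [0.5403, 0.1065, 0.0001]
tool_rot: [0.707, -0.009, 0.159, -0.689]
force: [0.6, 0.6, 0.3]
finger_gap: 0.587
```

```bash
python3 - <<'E'
from h import *
st()
n="scene";im=snapshot(n)[:,:,::-1]
y0,y1,x0,x1=(150,360,190,470)
cv2.imwrite(f"pics/{n}4c.png",cv2.resize(im[y0:y1,x0:x1],None,fx=2.8,fy=2.8,interpolation=cv2.INTER_CUBIC))
E
```

```text
t 7.45 tcp stop [-0.0501 -0.0128  0.0001] F [0.45 0.73 0.33] gap 0.587
tool axes in stop frame
 [[ 0.977  0.212  0.001]
 [-0.001  0.001  1.   ]
 [ 0.212 -0.977  0.001]]
```

View pics/scene4c.png

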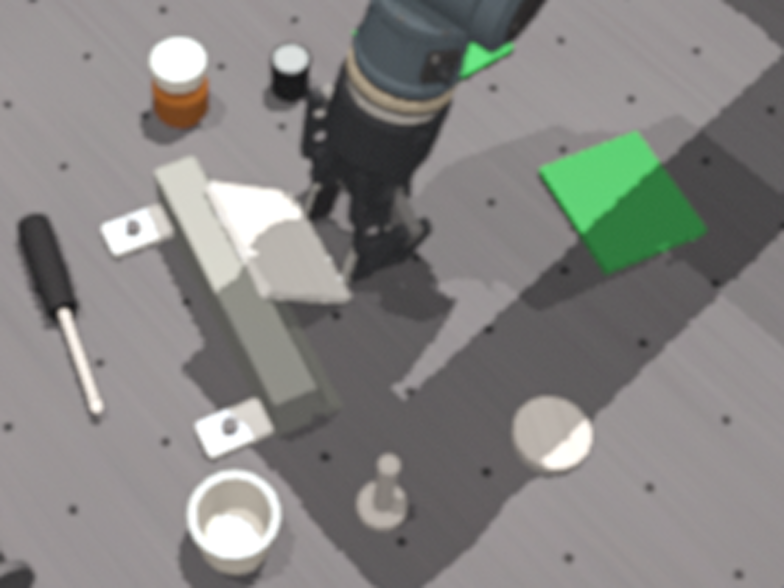

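The plate is riding up well. The remaining travel is about 30 mm, and I slow down for it.

play_rows(
  deltas=[
    [0.0029,0.0008,0,0,0,0],
    [0.0059,0.0015,0,0,0,0],
    [0.0088,0.0022,0,0,0,0],
    [0.0117,0.0028,0,0,0,0],
    [0.0147,0.0035,0,0,0,0],
    [0.0176,0.0041,0,0,0,0],
    [0.0205,0.0048,0,0,0,0],
    [0.0234,0.0055,0,0,0,0],
    [0.0234,0.0055,0,0,0,0],
  ],
)

```text
t: 8.4
tcp_pos: [0.5625, 0.1008, -0.0007]
tool_rot: [0.707, -0.01, 0.159, -0.689]
force: [-0.1, -0.0, 0.9]
finger_gap: 0.582
```

```bash
python3 - <<'E'
from h import *
st()
n="scene";im=snapshot(n)[:,:,::-1]
y0,y1,x0,x1=(150,360,190,470)
cv2.imwrite(f"pics/{n}5c.png",cv2.resize(im[y0:y1,x0:x1],None,fx=2.8,fy=2.8,interpolation=cv2.INTER_CUBIC))
E
```

```text
t 8.4 tcp stop [-0.0271 -0.013  -0.0007] F [-0.12 -0.05  0.94] gap 0.582
tool axes in stop frame
 [[ 0.978  0.21   0.001]
 [-0.001  0.     1.   ]
 [ 0.21  -0.978  0.   ]]
```

View pics/scene5c.png

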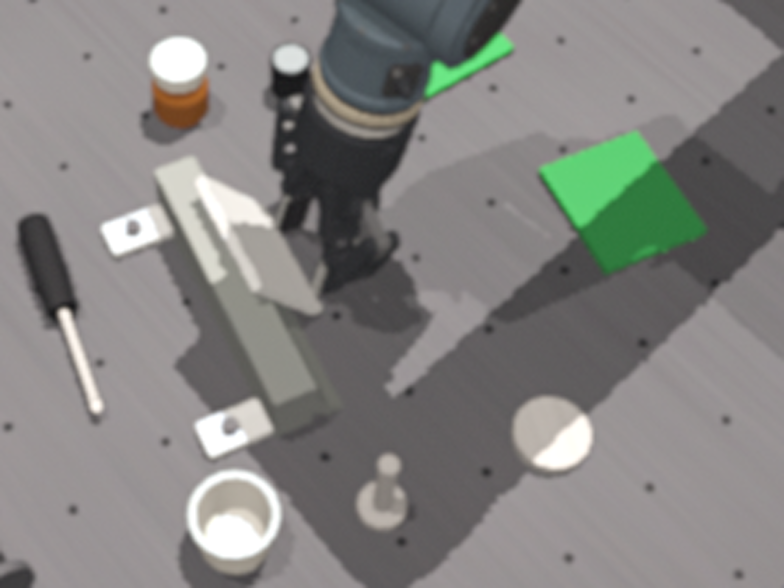

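The upper edge is now above the stop's top edge. I go on in small steps and watch the force.

play_rows(
  deltas=[
    [0.002,0.0002,0,0,0,0],
    [0.0039,0.0006,0,0,0,0],
    [0.0059,0.001,0,0,0,0],
    [0.0059,0.001,0,0,0,0],
  ],
)

```text
t: 8.85
tcp_pos: [0.5679, 0.0994, -0.0005]
tool_rot: [0.707, -0.01, 0.158, -0.689]
force: [-0.5, 0.3, 0.7]
finger_gap: 0.586
```

play_rows(
  deltas=[
    [0.001,0.0002,0,0,0,0],
    [0.002,0.0004,0,0,0,0],
    [0.002,0.0004,0,0,0,0],
  ],
)

```text
t: 9.15
tcp_pos: [0.5696, 0.099, -0.0005]
tool_rot: [0.707, -0.011, 0.158, -0.689]
force: [-1.1, -0.6, 0.6]
finger_gap: 0.586
```

```bash
python3 - <<'E'
from h import *
st()
n="scene";im=snapshot(n)[:,:,::-1]
y0,y1,x0,x1=(150,360,190,470)
cv2.imwrite(f"pics/{n}6c.png",cv2.resize(im[y0:y1,x0:x1],None,fx=2.8,fy=2.8,interpolation=cv2.INTER_CUBIC))
E
```

```text
t 9.15 tcp stop [-0.0199 -0.0131 -0.0005] F [-0.89 -0.86  0.56] gap 0.586
tool axes in stop frame
 [[ 0.978  0.209  0.001]
 [-0.001 -0.     1.   ]
 [ 0.209 -0.978 -0.   ]]
```

View pics/scene6c.png

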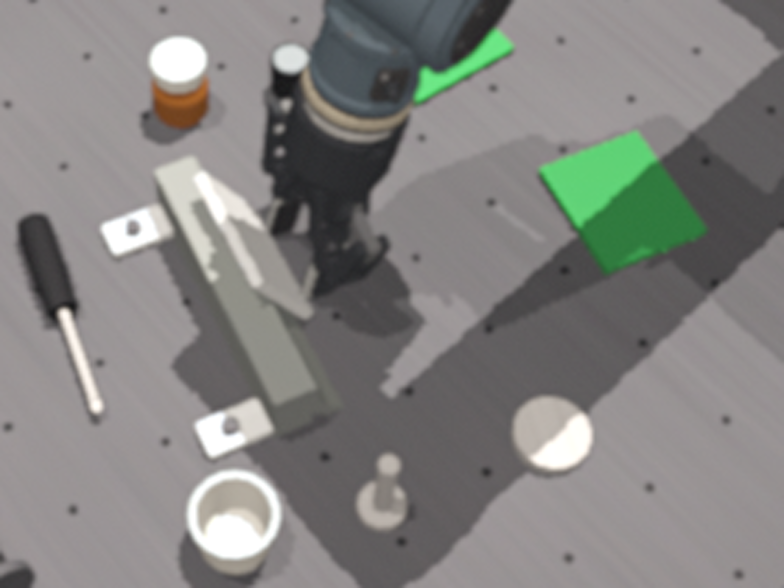

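Slightly more, 1 mm at a time, until the force rises.

play_rows(
  deltas=[
    [0.001,0.0002,0,0,0,0],
    [0.001,0.0002,0,0,0,0],
  ],
)

```text
t: 9.4
tcp_pos: [0.5706, 0.0987, -0.0005]
tool_rot: [0.707, -0.011, 0.158, -0.689]
force: [-0.8, -0.5, -0.2]
finger_gap: 0.589
```

play_rows(
  deltas=[
    [0.001,0.0002,0,0,0,0],
    [0.001,0.0002,0,0,0,0],
  ],
)

```text
t: 9.6
tcp_pos: [0.5716, 0.0985, -0.0005]
tool_rot: [0.707, -0.01, 0.158, -0.689]
force: [-1.1, -0.3, 0.2]
finger_gap: 0.586
```

play_rows(
  deltas=[
    [0.001,0.0002,0,0,0,0],
    [0.001,0.0002,0,0,0,0],
  ],
)

```text
t: 9.8
tcp_pos: [0.5726, 0.0983, -0.0005]
tool_rot: [0.707, -0.01, 0.158, -0.689]
force: [-1.1, 0.2, -0.3]
finger_gap: 0.584
```

play_rows(
  deltas=[
    [0.001,0.0002,0,0,0,0],
    [0.001,0.0002,0,0,0,0],
  ],
)

```text
t: 10.0
tcp_pos: [0.5734, 0.098, -0.0005]
tool_rot: [0.707, -0.011, 0.158, -0.689]
force: [-1.1, -0.5, -0.1]
finger_gap: 0.586
```

play_rows(
  deltas=[
    [0.001,0.0002,0,0,0,0],
    [0.001,0.0002,0,0,0,0],
  ],
)

```text
t: 10.2
tcp_pos: [0.5737, 0.0979, -0.0006]
tool_rot: [0.707, -0.011, 0.158, -0.689]
force: [-2.6, 0.6, 0.8]
finger_gap: 0.581
```

```bash
python3 - <<'E'
from h import *
st()
n="scene";im=snapshot(n)[:,:,::-1]
y0,y1,x0,x1=(190,290,230,370)
cv2.imwrite(f"pics/{n}7c.png",cv2.resize(im[y0:y1,x0:x1],None,fx=5.6,fy=5.6,interpolation=cv2.INTER_CUBIC))
E
```

```text
t 10.2 tcp stop [-0.0157 -0.0132 -0.0006] F [-2.67 -0.02  0.76] gap 0.581
tool axes in stop frame
 [[ 0.978  0.208  0.001]
 [-0.001 -0.001  1.   ]
 [ 0.208 -0.978 -0.   ]]
```

View pics/scene7c.png

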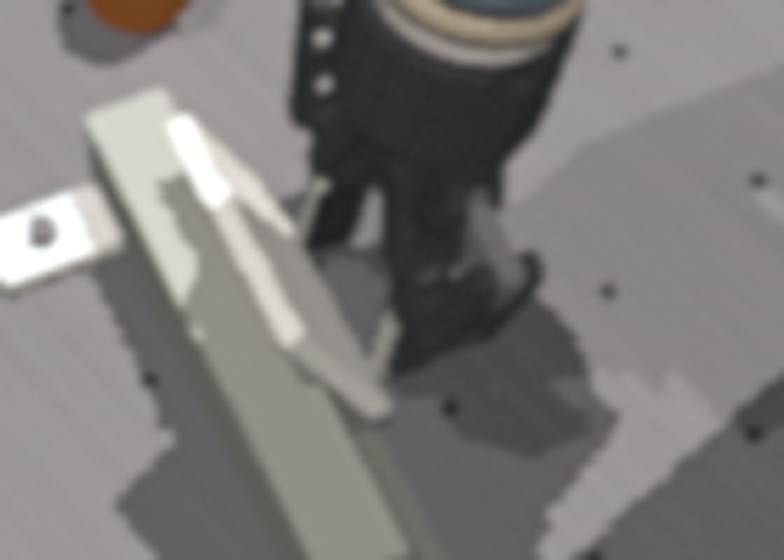

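play_rows(
  deltas=[
    [0.0007,0.0001,0,0,0,0],
    [0.0007,0.0001,0,0,0,0],
    [0.0007,0.0001,0,0,0,0],
  ],
)

```text
t: 10.55
tcp_pos: [0.5738, 0.0978, -0.0006]
tool_rot: [0.707, -0.012, 0.157, -0.689]
force: [-4.4, 2.0, 1.2]
finger_gap: 0.586
```

```bash
python3 - <<'E'
from h import *
st()
f=lambda x,y:(230+(x+.5)/5.6-.5,190+(y+.5)/5.6-.5)
for u,z in(((167,122),.076),((283,343),.076),((190,115),.079),((303,328),.079),((385,412),.003)):print(u,w2s(ray('scene',f(*u),z)).round(4))
E
```

```text
t 10.55 tcp stop [-0.0155 -0.0133 -0.0006] F [-4.72  0.91  1.2 ] gap 0.586
tool axes in stop frame
 [[ 0.978  0.207  0.001]
 [-0.001 -0.001  1.   ]
 [ 0.207 -0.978 -0.001]]
(167, 122) [ 0.0325 -0.0663  0.076 ]
(283, 343) [0.034  0.0294 0.076 ]
(190, 115) [ 0.025  -0.0636  0.079 ]
(303, 328) [0.0264 0.0287 0.079 ]
(385, 412) [-0.004   0.0315  0.003 ]
```

Pushed home: the force rose to 4.7 N. The upper edge measures x ≈ +33 mm at 76 mm high, against an expected 35 mm, and y runs from -66 to +29 mm. Next I retreat and go up.

play_rows(
  deltas=[
    [-0.002,-0.0004,0,0,0,0],
    [-0.005,-0.001,0,0,0,0],
    [-0.015,-0.003,0,0,0,0],
    [-0.029,-0.006,0,0,0,0],
    [-0.044,-0.009,0,0,0,0],
    [-0.044,-0.009,0,0,0,0],
    [-0.038,-0.039,0,0,0,0],
    [-0.029,-0.078,0,0,0,0],
    [-0.021,-0.117,0,0,0,0],
    [-0.013,-0.156,0,0,0,0],
    [-0.008,-0.18,0,0,0,0],
    [-0.008,-0.18,0,0,0,0],
  ],
)

```text
t: 11.75
tcp_pos: [0.5347, 0.1086, 0.1786]
tool_rot: [0.706, -0.007, 0.162, -0.689]
force: [0.2, 0.2, -0.1]
finger_gap: 0.589
```

```bash
python3 - <<'E'
from h import *
st();print(delta([.07,-.018,.17],0).round(4))
n="scene";im=snapshot(n)[:,:,::-1]
y0,y1,x0,x1=(150,360,190,470)
cv2.imwrite(f"pics/{n}8c.png",cv2.resize(im[y0:y1,x0:x1],None,fx=2.8,fy=2.8,interpolation=cv2.INTER_CUBIC))
E
```

```text
t 11.75 tcp stop [-0.056  -0.012   0.1786] F [ 0.18  0.3  -0.07] gap 0.589
tool axes in stop frame
 [[ 0.976  0.22   0.   ]
 [-0.001  0.003  1.   ]
 [ 0.22  -0.976  0.003]]
[ 0.121   0.0361 -0.0059 -0.003  -0.0007  0.2215]
```

View pics/scene8c.png

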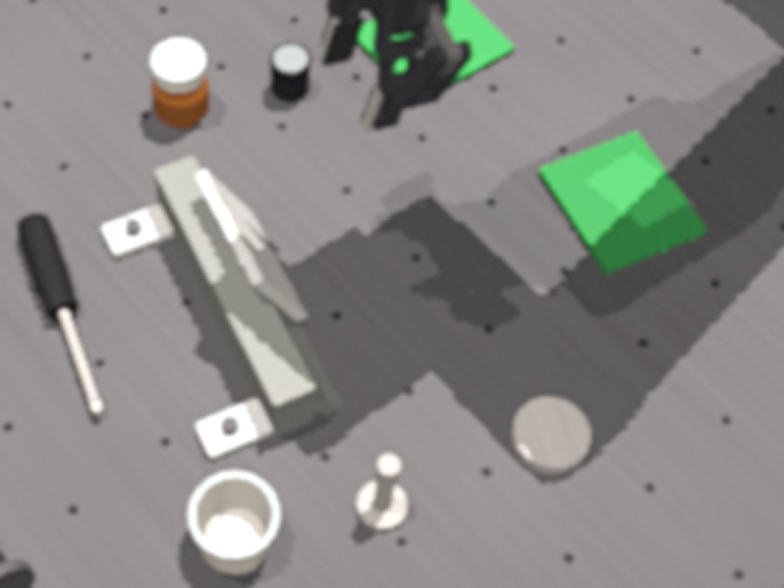

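The plate stays leaning on the stop (upper edge at crop (205,175)–(258,285)), and the bystanders haven't moved. I go over and behind it.

play_rows(
  deltas=[
    [0.02,0.006,-0.001,0,0,0.037],
    [0.04,0.012,-0.002,0,0,0.074],
    [0.06,0.018,-0.003,0,0,0.11],
    [0.08,0.024,-0.004,-0.001,0,0.148],
    [0.1,0.03,-0.005,-0.002,0,0.185],
    [0.121,0.036,-0.006,-0.003,0,0.22],
    [0.121,0.036,-0.006,-0.003,0,0.22],
    [0.121,0.036,-0.006,-0.003,0,0.22],
  ],
)

```text
t: 12.6
tcp_pos: [0.651, 0.0723, 0.1617]
tool_rot: [0.703, -0.09, 0.08, -0.701]
force: [-0.3, 0.3, -0.1]
finger_gap: 0.586
```

```bash
python3 - <<'E'
from h import *
st();print(delta([.065,-.018,.056],0).round(4))
E
```

```text
t 12.6 tcp stop [ 0.0655 -0.0197  0.1617] F [-0.38  0.21 -0.13] gap 0.586
tool axes in stop frame
 [[ 1.    -0.013  0.002]
 [-0.002 -0.004  1.   ]
 [-0.013 -1.    -0.004]]
[ 0.0008  0.1057  0.002   0.0036 -0.0017 -0.0129]
```

play_rows(
  deltas=[
    [0,0.02,0,0,0,0],
    [0.001,0.04,0.001,0,0,-0.005],
    [0.001,0.06,0.001,0.001,0,-0.01],
    [0.001,0.08,0.002,0.003,-0.001,-0.013],
    [0.001,0.095,0.002,0.003,-0.001,-0.013],
    [0.001,0.104,0.002,0.003,-0.001,-0.013],
    [0.001,0.104,0.002,0.003,-0.001,-0.013],
  ],
)

```text
t: 13.3
tcp_pos: [0.6506, 0.0746, 0.0585]
tool_rot: [0.702, -0.084, 0.085, -0.702]
force: [-0.2, 1.5, -0.8]
finger_gap: 0.583
```

```bash
python3 - <<'E'
from h import *
st()
for n in("scene","top"):
    im=snapshot(n)[:,:,::-1]
    y0,y1,x0,x1=(150,360,190,470) if n=="scene" else (120,300,170,410)
    cv2.imwrite(f"pics/{n}9c.png",cv2.resize(im[y0:y1,x0:x1],None,fx=2.8,fy=2.8,interpolation=cv2.INTER_CUBIC))
E
```

```text
t 13.3 tcp stop [ 0.0647 -0.0176  0.0585] F [-0.56  1.41 -0.76] gap 0.583
tool axes in stop frame
 [[ 1.     0.    -0.   ]
 [ 0.    -0.001  1.   ]
 [ 0.    -1.    -0.001]]
```

View pics/scene9c.png

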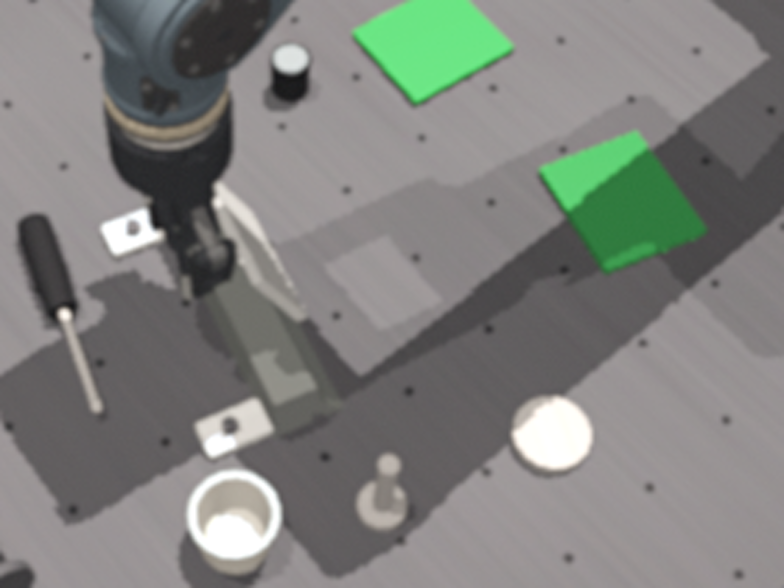

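The fingertips are behind the plate, at about 62 mm high, with the plate's upper edge at 77 mm. I draw back towards the robot slowly.

play_rows(
  deltas=[
    [-0.004,0,0,0,0,0],
    [-0.008,0,0,0,0,0],
    [-0.012,0,0,0,0,0],
    [-0.016,0,0,0,0,0],
    [-0.019,0,0,0,0,0],
    [-0.022,0,0,0,0,0],
    [-0.025,0,0,0,0,0],
    [-0.028,0,0,0,0,0],
    [-0.031,0,0,0,0,0],
    [-0.034,0,0,0,0,0],
  ],
)

```text
t: 14.4
tcp_pos: [0.6189, 0.0824, 0.0599]
tool_rot: [0.702, -0.083, 0.086, -0.702]
force: [0.6, -0.0, -0.2]
finger_gap: 0.588
```

```bash
python3 - <<'E'
from h import *
st()
for n in("scene",):
    im=snapshot(n)[:,:,::-1]
    y0,y1,x0,x1=(150,360,190,470) if n=="scene" else (120,300,170,410)
    cv2.imwrite(f"pics/{n}10c.png",cv2.resize(im[y0:y1,x0:x1],None,fx=2.8,fy=2.8,interpolation=cv2.INTER_CUBIC))
E
```

```text
t 14.4 tcp stop [ 0.032  -0.0175  0.0599] F [ 0.54  0.12 -0.22] gap 0.588
tool axes in stop frame
 [[ 1.     0.003  0.   ]
 [-0.    -0.     1.   ]
 [ 0.003 -1.     0.   ]]
```

View pics/scene10c.png

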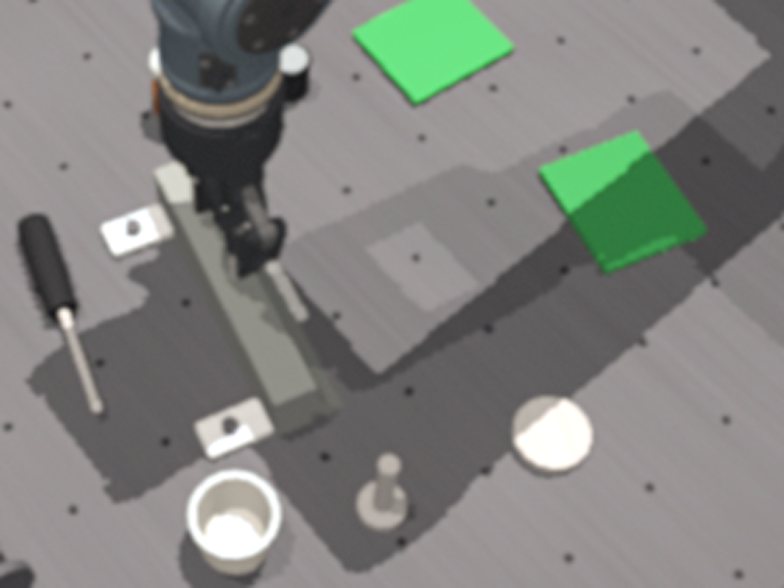

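The plate is tilting up and is now nearly upright. I keep going.

play_rows(
  deltas=[
    [-0.003,0,0,0,0,0],
    [-0.006,0,0,0,0,0],
    [-0.009,0,0,0,0,0],
    [-0.012,0,0,0,0,0],
    [-0.015,0,0,0,0,0],
    [-0.018,0,0,0,0,0],
    [-0.021,0,0,0,0,0],
    [-0.023,0,0,0,0,0],
    [-0.023,0,0,0,0,0],
  ],
)

```text
t: 15.35
tcp_pos: [0.5964, 0.088, 0.0598]
tool_rot: [0.702, -0.083, 0.086, -0.702]
force: [-0.1, -0.3, -0.0]
finger_gap: 0.589
```

```bash
python3 - <<'E'
from h import *
st()
for n in("scene",):
    im=snapshot(n)[:,:,::-1]
    y0,y1,x0,x1=(150,360,190,470) if n=="scene" else (120,300,170,410)
    cv2.imwrite(f"pics/{n}11c.png",cv2.resize(im[y0:y1,x0:x1],None,fx=2.8,fy=2.8,interpolation=cv2.INTER_CUBIC))
E
```

```text
t 15.35 tcp stop [ 0.0088 -0.0175  0.0598] F [-0.01 -0.32 -0.03] gap 0.589
tool axes in stop frame
 [[ 1.     0.003 -0.   ]
 [ 0.    -0.     1.   ]
 [ 0.003 -1.    -0.   ]]
```

View pics/scene11c.png

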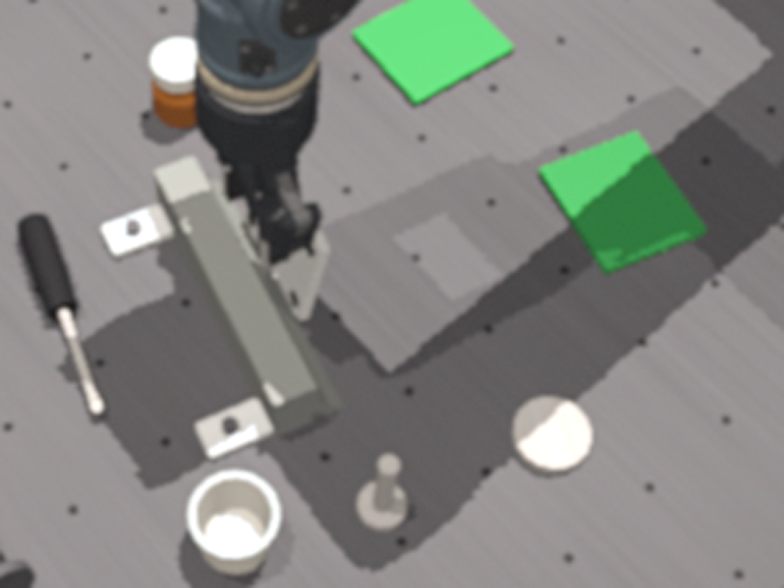

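The plate is just past vertical, with a socket visible at crop (295,298). A little more.

play_rows(
  deltas=[
    [-0.004,0,0,0,0,0],
    [-0.008,0,0,0,0,0],
    [-0.012,0,0,0,0,0],
    [-0.012,0,0,0,0,0],
    [-0.012,0,0,0,0,0],
  ],
)

```text
t: 15.9
tcp_pos: [0.5851, 0.0908, 0.0598]
tool_rot: [0.702, -0.083, 0.086, -0.702]
force: [0.7, 0.3, -0.8]
finger_gap: 0.587
```

```bash
python3 - <<'E'
from h import *
st()
for n in("scene",):
    im=snapshot(n)[:,:,::-1]
    y0,y1,x0,x1=(150,360,190,470) if n=="scene" else (120,300,170,410)
    cv2.imwrite(f"pics/{n}12c.png",cv2.resize(im[y0:y1,x0:x1],None,fx=2.8,fy=2.8,interpolation=cv2.INTER_CUBIC))
E
```

```text
t 15.9 tcp stop [-0.0028 -0.0174  0.0598] F [ 0.65  0.46 -0.76] gap 0.587
tool axes in stop frame
 [[ 1.     0.004 -0.   ]
 [ 0.     0.     1.   ]
 [ 0.004 -1.     0.   ]]
```

View pics/scene12c.png

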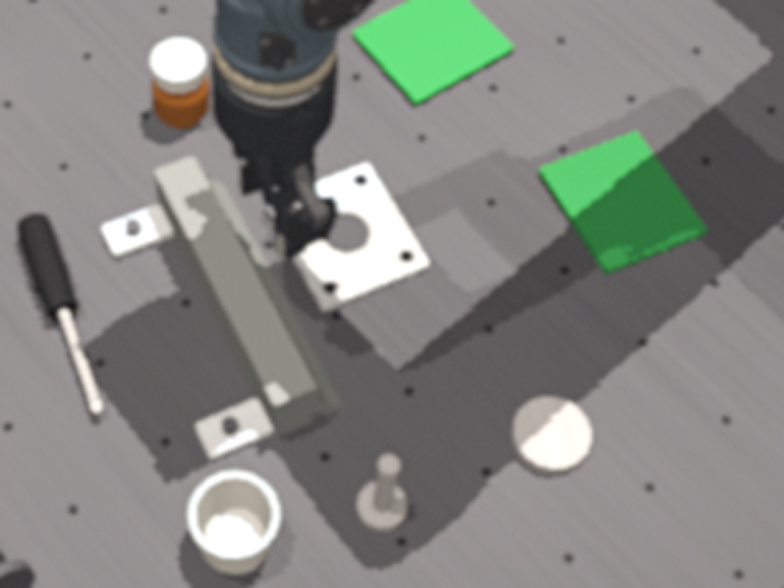

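The plate has fallen and lies socket face up. I raise the arm clear to check.

play_rows(
  deltas=[
    [0,-0.02,0,0,0,0],
    [0,-0.05,0,0,0,0],
    [0,-0.09,0,0,0,0],
    [0,-0.13,0,0,0,0],
    [0.02,-0.16,-0.04,0,0,0],
    [0.02,-0.17,-0.09,0,0,0],
    [0.02,-0.17,-0.14,0,0,0],
    [0.02,-0.17,-0.18,0,0,0],
    [0.02,-0.17,-0.22,0,0,0],
    [0.02,-0.17,-0.22,0,0,0],
    [0.02,-0.17,-0.22,0,0,0],
  ],
)

```text
t: 17.05
tcp_pos: [0.5516, -0.1285, 0.2299]
tool_rot: [-0.702, 0.084, -0.087, 0.702]
force: [0.4, -0.1, -0.1]
finger_gap: 0.589
```

```bash
python3 - <<'E'
from h import *
st()
for n in("scene","top"):
    im=snapshot(n)[:,:,::-1]; cv2.imwrite(f"pics/{n}13.png",im)
    y0,y1,x0,x1=(150,360,190,470) if n=="scene" else (120,300,170,410)
    cv2.imwrite(f"pics/{n}13c.png",cv2.resize(im[y0:y1,x0:x1],None,fx=2.8,fy=2.8,interpolation=cv2.INTER_CUBIC))
    m=cv2.inRange(im,(170,170,170),(255,255,255))
    for k in cv2.findContours(m,cv2.RETR_EXTERNAL,cv2.CHAIN_APPROX_NONE)[0]:
        if 800<cv2.contourArea(k)<3000:
            ap=cv2.approxPolyDP(k,6,True)[:,0]
            if len(ap)!=4: continue
            P=np.array([w2s(ray(n,p,.008)) for p in ap]);print(n,ap.tolist());print(P.round(4),P.mean(0).round(4),np.linalg.norm(P-np.roll(P,-1,0),axis=1).round(4))
E
```

```text
t 17.05 tcp stop [ 0.0166 -0.2383  0.2299] F [ 0.42 -0.05 -0.14] gap 0.589
tool axes in stop frame
 [[ 1.     0.004  0.003]
 [-0.003  0.001  1.   ]
 [ 0.004 -1.     0.001]]
scene [[267, 318], [257, 338], [280, 348], [289, 327]]
[[0.0993 0.1107 0.008 ]
 [0.1312 0.1376 0.008 ]
 [0.1021 0.1718 0.008 ]
 [0.0707 0.1435 0.008 ]] [0.1008 0.1409 0.008 ] [0.0416 0.0449 0.0422 0.0435]
scene [[251, 219], [287, 293], [302, 288], [268, 224]]
[[ 0.0391 -0.0998  0.008 ]
 [ 0.0448  0.0815  0.008 ]
 [ 0.0148  0.0844  0.008 ]
 [ 0.0128 -0.0737  0.008 ]] [ 0.0279 -0.0019  0.008 ] [0.1814 0.0301 0.1581 0.0371]
scene [[321, 207], [285, 223], [305, 259], [342, 244]]
[[-0.1042 -0.0644  0.008 ]
 [-0.0195 -0.0609  0.008 ]
 [-0.0184  0.0313  0.008 ]
 [-0.1     0.0326  0.008 ]] [-0.0605 -0.0154  0.008 ] [0.0847 0.0922 0.0816 0.0971]
top [[429, 114], [415, 145], [473, 164], [484, 138]]
[[ 0.2751 -0.3162  0.008 ]
 [ 0.1934 -0.2985  0.008 ]
 [ 0.1798 -0.4362  0.008 ]
 [ 0.2471 -0.4506  0.008 ]] [ 0.2239 -0.3754  0.008 ] [0.0836 0.1384 0.0689 0.1373]
top [[100, 50], [97, 90], [167, 89], [168, 49]]
[[0.2507 0.4818 0.008 ]
 [0.1513 0.4578 0.008 ]
 [0.1923 0.2973 0.008 ]
 [0.2912 0.3234 0.008 ]] [0.2214 0.3901 0.008 ] [0.1022 0.1656 0.1022 0.1635]
```

View pics/scene13c.png

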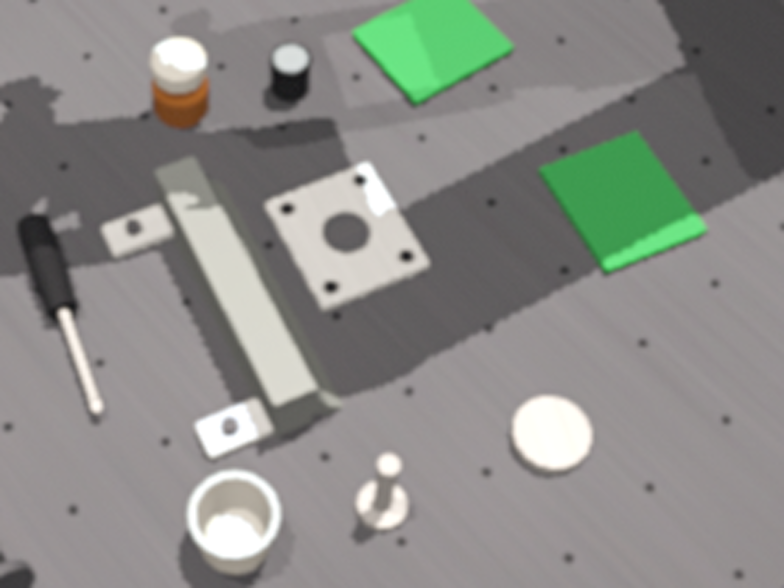

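View pics/top13c.png

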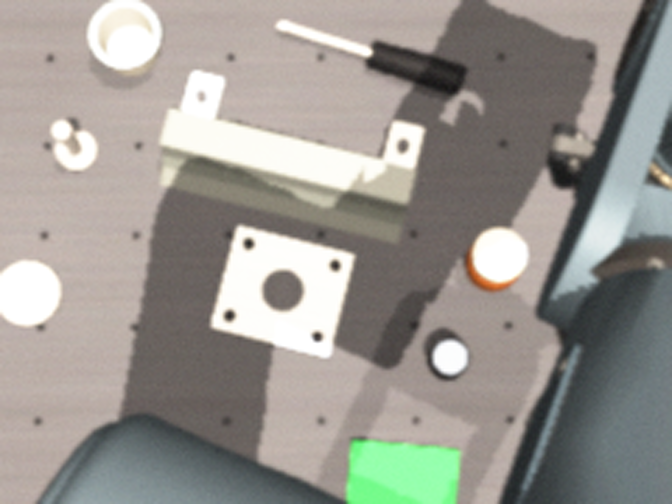

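Both views show the plate flat, with four sockets and the round seat up. Its centre is about 60 mm before the toe and 15 mm off the stop's middle. The bystanders are where they were and the arm is clear.

```bash
python3 -c "
from station import *
print(sign_off())"
```

```text
the job is handed in; nothing more can be done
None
```

The plate is turned over and lies flat in front of the stop with its four screw sockets up. The job was handed in at about 17 s of the 56 s allowed.

- **Tipping up:** I pushed the near edge with two fingertips until the plate rode up the stop. The force rose to 4.7 N when it was home, and the plate stayed leaning after I let go. Its upper edge measured 33 mm behind the toe at 76 mm high, close to the 35 mm expected.
- **Pushing over:** I went over the stop and drew the upper edge back from behind with the fingertips until the plate fell towards the robot. The plate was never gripped or lifted.
- **Last checks:**
  - **Position:** in the scene view the plate's centre is about 60 mm before the toe and 15 mm from the stop's middle. Its outline, measured at plate thickness, is 82–85 by 92–97 mm, which fits a plate lying flat.
  - **Bystanders:** by eye, none had moved in either view.
  - **Gripper:** it hangs free at 0.23 m.
  - **Not confirmed:** the top-view outline detection did not pick up the plate, so I checked that view by eye only.

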